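# Tip the printing block onto its back and push it home in the registration corner

## Task

Get the printing block ready for inking: push the standing block over so that it lies on its wooden back with the dark blue carved face up, then push it along the board until it sits snug and square in the corner, one long edge against the far dark batten and one short edge against the left one. Only push it, never lift it off the board, and leave the ink tin, the bottle and the roller where they stand.

Things in the scene. Friction and masses are not known exactly. Their poses are not given: they have to be found in the camera images.
- board: Plywood registration board fixed to the bench, turned up to 0.3 rad, 280 (x) x 330 (y) mm, top 18 mm above the bench. Dark wood battens, 20 mm wide, stand 12 mm above its top along the far edge (+x; inner face at x = +120 mm) and the left edge (+y; inner face at y = +140 mm); edges x = -140 and y = -170 mm are open. Origin on the bench surface; x to the far batten, y to the left one, z up.
- corner (a point): Inner corner where the two battens meet, at the height of the board's top (board frame x 120, y 140, z 18 mm). Board and battens never move.
- block: Wood-backed lino block, 22 (x) x 120 (y) x 90 (z) mm, 0.15 to 0.31 kg, loose. Starts standing on a long edge on the board, carved face (dark blue, cream lines) towards the robot and the board's -x edge within 0.4 rad, pale wooden back to the far batten. Origin: centre of the underside it starts on. x points out of the carved face, z to the edge that starts on top.
- block_centre (a point): Centre of the block (body frame z = 45 mm). Pushed near the top of its carved face the block tips after about 25 mm and falls by itself onto its back; it then slides with 1 to 3 N. Fully home in the corner, the centre is 45 mm from the far batten and 60 mm from the left one.
- ink_tin: Bystander: black ink tin with orange label, 70 mm diameter, 65 mm tall, standing on the bench to the left of the board. Origin at the centre of its underside.
- wash_bottle: Bystander: white bottle with a blue cap, 64 mm diameter, 150 mm tall, standing on the bench to the right of the board. Origin at the centre of its underside.
- brayer: Bystander: ink roller with black rubber roll, steel frame and wooden handle, about 130 x 105 mm and 45 mm tall, on the bench beyond the far batten. Origin under the middle of the roll; its x points along the handle.
Mind the look-alikes: they are no part of the job. There is more than one size of the block; the one meant has the size given above.

How it is judged:
On the way, in this order (a step that is already met when the one before it is completed fails the run):
1. the block lies flat on its back on the board, carved face up (angle between block's own x axis and vertical below 0.1 rad and z of block_centre in the frame of board below 0.036 m), for 0.2 s.
2. the block sits in the corner against both battens (angle between block's own x axis and vertical below 0.1 rad and x of block_centre in the frame of board above 0.07 m and y of block_centre in the frame of board above 0.075 m and z of block_centre in the frame of board below 0.034 m and angle between the y axis of block and the y axis of board, either way round below 0.06 rad), for 0.2 s.
At the end, for the whole second after the job is handed in: The block lies flat on its back, carved face up (within 0.1 rad), at rest, its centre within 5 mm of fully home towards both battens, its long edges parallel to the far batten within 0.06 rad (all of step 2 and linear speed of block below 0.01 m/s); the robot touches nothing.
It fails at once if the block is lifted off the board (standing or tipping, centre more than 75 mm above the bench; lying, centre more than 55 mm above it) (height (world z) of block_centre above 0.075 m or (angle between block's own x axis and vertical below 0.35 rad and height (world z) of block_centre above 0.055 m)).
It fails at once if the block is tipped onto its carved face (angle between block's own x axis and vertical above 2.6 rad).
It fails at once if the ink tin, bottle or roller is moved by more than 20 mm or tipped (distance of any of ink_tin, wash_bottle, brayer from where it was at the start of the episode above 0.02 m or angle between any of ink_tin, wash_bottle, brayer's own z axis and vertical above 0.3 rad).
It also fails if it takes over 64 s, if anything falls off the work surface, if the arm or the gripper's body presses on something with over 40 N, if the wrist force passes 120 N, or if a joint passes its speed limit or range.

## Robot

A 7-joint arm with a two-finger parallel gripper is mounted at the origin on the work surface. World frame = base frame: x ahead of the robot, y to its left, z up, the work surface at z = 0. Lengths are in m, angles in rad, forces in N, time in s.
With the tool pointing down it reaches from about 0.35 to 0.9 m from the base axis. Payload 8.1 kg.
Tool frame: the origin (TCP) lies midway between the tips of the shut fingers; the grasp point (between the pads) lies arm.tcp_to_grasp behind it (arm.tcp_to_grasp is the distance from the TCP to the grasp point, in m); z points along the fingers, y is the line along which they close (so a half turn about z gives the same grasp; the last joint's range is limited). The gripper opens to 92 mm and grips with 3 to 60 N. Pads are 19 mm wide; open, the fingers measure 130 mm over their backs; the gripper's body (75 mm by 190 mm) begins 47 mm behind the grasp point.
Start: joints at [1.202, 0.434, 0.025, 1.573, -0.012, 1.134, -0.075], TCP at [0.164, -0.603, 0.227] pointing down, gripper open.
Joint ranges: [-2.62, 2.62], [-0.44, 2.09], [-1.27, 1.32], [0.08, 2.57], [-1.32, 4.46], [0.12, 2], [-2.74, 2.74]. Speed limits (rad/s): [2.22, 2.22, 3.01, 3.01, 3.14, 3.14, 3.14].

## Interface

Orientations are given as a rotation vector (axis times angle).
In Python, from cell import observe, get_image, arm gives the robot as it stands. The module is installed in compiled form; this text tells all that it offers.
- The arm moves only by the tool drive_tool, never from a script. Its argument "steps" is a list of rows, each a list of 5 numbers: the closure, from 0 (fully open) to 1 (shut), then the shift along the world's x, y, z in mm, then the turn about the world's z in rad. In form: [[hand, x, y, z, roll], ...]. A call has 1 to 20 rows; each row shifts and turns the commanded pose from where the row before left it; what a row does not reach is not made up. A row lasts 1/12 s, in which the tool goes at most 41.7 mm and 7.16 degrees, less where a joint would pass 70% of its speed; a pose out of reach is approached as far as the arm can. A call with a gripper value outside its range is refused whole. The fingers move at their own pace and stop on an object; "grip_force" is the grip in N (left out, the last holds). Time passes only in rows, so rows that do not move let the fingers close. It gives the time, the measured TCP pose, the force, the opening and the grip force at its end, in the units of the state.
- observe(): the state, without advancing time (a new reading comes with each control period).
- get_image(name): name is "side" or "top"; returns a dict with "image" (400x640x3 uint8, red, green, blue), "vfov" (degrees; the focal length in pixels is half the picture's height over the tangent of half this angle, whatever the lens; pixels are square), "cx", "cy" (the principal point, pixels), "k1" (the pictures are not rectified: a ray, as slopes to the right and down, at radius r is drawn at 1 + k1 r^2 times it, then the intrinsics apply), "xyz" and "attitude" of the camera in the world. Camera axes: x right, y down, z forward; pixel columns grow to the right and rows downward; lengths in m; the calibration is good to about 2 mm. A picture is of the moment at which its call begins. There is no depth.
- arm.sign_off(): hands the job in; it is judged then, once.
The state is a dict: "clock": time; "joints": joint angles; "dq": joint speeds; "joint_efforts": joint torques, N m; "position": TCP position; "ee_rot": TCP orientation; "force": force on the tool from outside, world axes, zero at the start; "ft_torque": the same for the moment, N m; "width": opening from 0.0 (shut) to 1.0 (fully open); "gripper_force": force on a finger pad.
Only numpy, scipy, OpenCV 4.12 (cv2) and the standard library are available. Lean on these libraries where they do the work, as an engineer would, in place of code of your own. Each camera call takes 0.05 s, during which the arm holds its last target. There are 200 camera calls.

## Working session

There is one attempt and no reset: what is moved stays moved. The work goes in short steps, Python scripts to look and compute and a tool call to move; the robot and the scene stay as the last step left them, time stands still between calls to the robot, and variables do not carry over. Pictures are saved under pics/ and viewed, at most 10 in all, crops included, and the job is handed in when it is done.

Besides the shell and the picture viewer there is one more tool, called after "Request:" as name(argument=value, ...) on one line, values as JSON. drive_tool: Moves the arm, as the interface text tells. Its arguments: {"type":"object","properties":{"steps":{"type":"array"},"grip_force":{"type":"number"}},"required":["steps"]}

```bash
mkdir -p pics; cat > h.py <<'E'
import numpy as np, cv2
from scipy.spatial.transform import Rotation as R
from cell import observe, get_image, arm
def K(c):
    f=c["image"].shape[0]/2/np.tan(np.radians(c["vfov"])/2)
    return np.array([[f,0,c["cx"]],[0,f,c["cy"]],[0,0,1.]]), np.array([c["k1"],0,0,0.])
def rot(c):
    a=np.array(c["attitude"],float)
    return a if a.shape==(3,3) else R.from_rotvec(a).as_matrix()
def onplane(c,uv,z):
    k,d=K(c); a=np.ones((len(uv),3)); pts=(np.array(uv,float)-k[:2,2])/k[0,0]
    s=pts.copy()
    for _ in range(20): s=pts/(1+d[0]*(s**2).sum(1,keepdims=True))
    a[:,:2]=s; w=a@rot(c).T; o=np.array(c["xyz"])
    return o+w*((z-o[2])/w[:,2])[:,None]
def proj(c,P):
    k,d=K(c); p=(np.array(P,float)-c["xyz"])@rot(c); s=p[:,:2]/p[:,2:]
    return s*(1+d[0]*(s**2).sum(1,keepdims=True))*k[0,0]+k[:2,2]
def save(c,n): cv2.imwrite("pics/"+n,c["image"][:,:,::-1])
E
python3 - <<'E'
from h import *
for n in("top","side"):
    c=get_image(n); save(c,n+"0.png"); print(n,{k:v for k,v in c.items() if k!="image"})
s=observe();print(s); print(arm.tcp_to_grasp)
E
```

```text
top {'vfov': 49.21587592744639, 'cx': 323.3296267018185, 'cy': 205.48629341004002, 'k1': -0.08800663250885557, 'xyz': array([0.49545626, 0.04797103, 1.0777087 ]), 'attitude': array([-2.21087394,  2.20367296, -0.08799912])}
side {'vfov': 54.23439990791703, 'cx': 317.94223347044607, 'cy': 196.95934627301594, 'k1': -0.08514754136340084, 'xyz': array([0.0699146 , 0.72594243, 0.59628925]), 'attitude': array([-0.753085  ,  2.42641924, -1.32512391])}
{'clock': 0.1, 'joints': array([ 1.20240677,  0.43513785,  0.02497102,  1.57400756, -0.01162732,
        1.13397858, -0.07512277]), 'dq': array([ 0.00119792, -0.00083958,  0.00213757, -0.00158859, -0.00044955,
        0.00095128,  0.00120389]), 'joint_efforts': array([ 1.79587743e-03, -6.69133973e+01,  9.87546556e-01, -3.15144324e+01,
       -6.06139353e-02,  3.76185891e-02,  8.48719742e-05]), 'position': array([ 0.16400991, -0.60262701,  0.22603244]), 'ee_rot': array([-3.11256758e+00, -4.15935757e-01,  4.44154165e-04]), 'force': array([-0.10086466, -0.12804027,  0.07714731]), 'ft_torque': array([-0.04228087, -0.01037057, -0.02050687]), 'gripper_force': 0.0, 'width': 1.0036905594907932}
0.0188
```

View pics/top0.png

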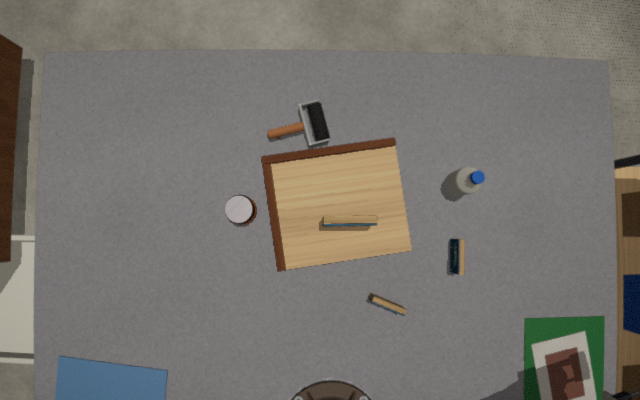

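View pics/side0.png

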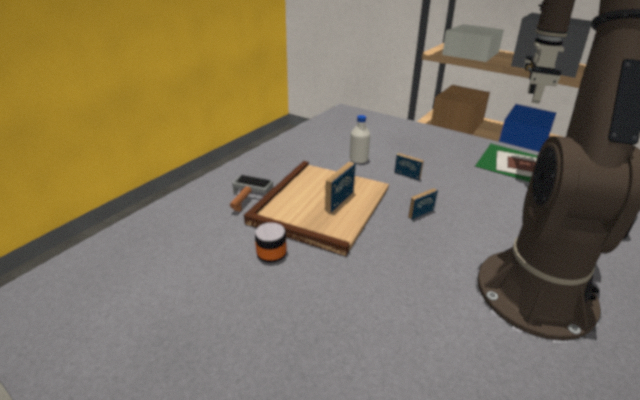

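Top view: board spans about (265-410, 140-270). There are three lino blocks: (350,221) on the board, and (388,304) and (457,257), both smaller and on the bench. The one on the board fits; I'll confirm its size and enlarge it.

```bash
python3 - <<'E'
from h import *
c=get_image("top"); im=c["image"]
crop=cv2.resize(im[130:320,220:480],None,fx=3,fy=3,interpolation=cv2.INTER_CUBIC)
cv2.imwrite("pics/crop1.png",crop[:,:,::-1])
hsv=cv2.cvtColor(im,cv2.COLOR_RGB2HSV)
# wood + batten by saturation/hue
m=((hsv[...,0]<25)&(hsv[...,1]>70)).astype(np.uint8)
m=cv2.morphologyEx(m,cv2.MORPH_CLOSE,np.ones((9,9)))
cs=sorted(cv2.findContours(m,0,1)[0],key=cv2.contourArea)[::-1]
for q in cs[:6]:
    r=cv2.minAreaRect(q); print("sat",np.round(r[0]),np.round(r[1]),r[2],cv2.contourArea(q))
# light plywood only
m=((hsv[...,0]<28)&(hsv[...,1]>50)&(hsv[...,2]>120)).astype(np.uint8)
m=cv2.morphologyEx(m,cv2.MORPH_CLOSE,np.ones((15,15)));m=cv2.morphologyEx(m,cv2.MORPH_OPEN,np.ones((5,5)))
q=max([k for k in cv2.findContours(m,0,1)[0] if cv2.pointPolygonTest(k,(310.,190.),False)>0],key=cv2.contourArea)
bp=cv2.boxPoints(cv2.minAreaRect(q)); P=onplane(c,bp,0.018); print("ply",np.round(bp),np.round(P,4),"sides",np.linalg.norm(P[0]-P[1]),np.linalg.norm(P[1]-P[2]))
print("guess block ends", onplane(c,[(324,219),(377,218)],0.108))
E
```

```text
sat [336. 203.] [116. 136.] 81.46923065185547 15336.0
sat [627. 280.] [ 24. 239.] 0.0 4146.5
sat [ 11. 147.] [ 22. 227.] 0.0 3246.5
sat [565. 376.] [52. 33.] 80.78897094726562 1499.0
sat [330. 390.] [67. 18.] -0.0 853.0
sat [286. 131.] [11. 37.] 75.96376037597656 298.5
ply [[270. 164.]
 [396. 145.]
 [412. 251.]
 [286. 269.]] [[ 0.6535  0.1506  0.018 ]
 [ 0.7021 -0.16    0.018 ]
 [ 0.4418 -0.1968  0.018 ]
 [ 0.3969  0.1108  0.018 ]] sides 0.31440159310675375 0.26287899085631106
guess block ends [[ 0.51704207  0.02069717  0.108     ]
 [ 0.51960553 -0.09762206  0.108     ]]
```

View pics/crop1.png

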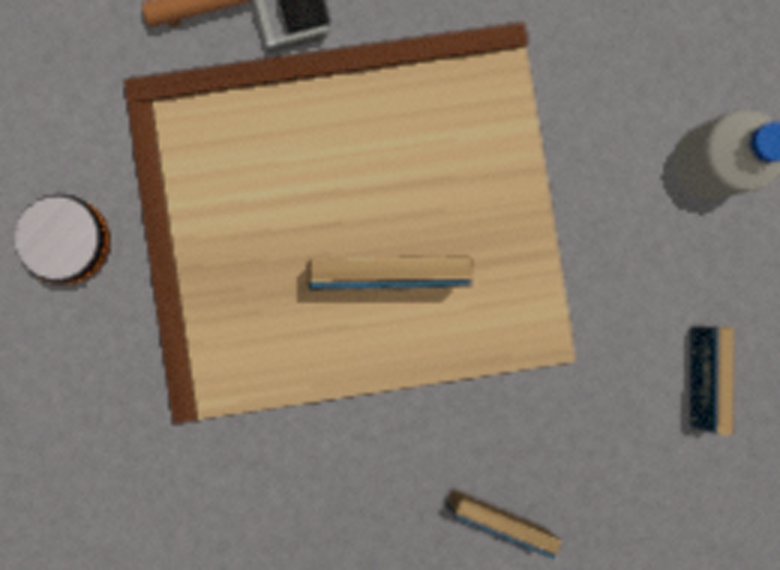

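Crop: the board block measures about 118 mm at z = 0.108 (it should be 120), with the dark blue face on the near side, so it is the one. The smaller blocks at crop (710,380) and (505,525) are look-alikes.

```bash
cat >> h.py <<'E'
def board(c):
    B=onplane(c,np.array([(153,100),(529,49),(574,362),(198,419)])/3+[220,130],0.018)
    return B
E
python3 - <<'E'
from h import *
c=get_image("top")
B=board(c);print(np.round(B,4),np.linalg.norm(np.diff(B,axis=0),axis=1))
for i,j in((1,0),(2,3)): d=B[j]-B[i]; print("yaw y",np.arctan2(-d[0],d[1]))
for i,j in((3,0),(2,1)): d=B[j]-B[i]; print("yaw x",np.arctan2(d[1],d[0]))
T=onplane(c,np.array([(311,258),(474,256),(472,288),(311,291)])/3+[220,130],0.108)
print(np.round(T,4),T.mean(0),np.linalg.norm(np.diff(T,axis=0),axis=1))
d=T[3]-T[2];print("block yaw",np.arctan2(-d[0],d[1]))
# side-view check of the same top corners: pixel colours nearby
s=get_image("side"); print(np.round(proj(s,np.r_[B,T]),0))
E
```

```text
[[ 0.6544  0.1479  0.018 ]
 [ 0.6989 -0.1601  0.018 ]
 [ 0.4423 -0.1954  0.018 ]
 [ 0.3965  0.1096  0.018 ]] [0.3112432  0.25906448 0.30837787]
yaw y 0.14347370330234738
yaw y 0.1490947032090686
yaw x 0.14751426111296553
yaw x 0.13646207069354027
[[ 0.5237  0.0215  0.108 ]
 [ 0.5256 -0.0999  0.108 ]
 [ 0.5018 -0.0983  0.108 ]
 [ 0.4993  0.0214  0.108 ]] [ 0.51258073 -0.03883873  0.108     ] [0.12135817 0.02384978 0.11973221]
block yaw 0.020726990935422303
[[254. 215.]
 [310. 164.]
 [389. 183.]
 [350. 245.]
 [325. 179.]
 [349. 160.]
 [357. 163.]
 [333. 182.]]
```

Request:
drive_tool(steps=[[0,13.5,28.2,0,-0.0125],[0,13.5,28.2,0,-0.0125],[0,13.5,28.2,0,-0.0125],[0,13.5,28.2,0,-0.0125],[0,13.5,28.2,0,-0.0125],[0,13.5,28.2,0,-0.0125],[0,13.5,28.2,0,-0.0125],[0,13.5,28.2,0,-0.0125],[0,13.5,28.2,0,-0.0125],[0,13.5,28.2,0,-0.0125],[0,13.5,28.2,0,-0.0125],[0,13.5,28.2,0,-0.0125],[0,13.5,28.2,0,-0.0125],[0,13.5,28.2,0,-0.0125],[0,13.5,28.2,0,-0.0125],[0,13.5,28.2,0,-0.0125],[0,13.5,28.2,0,-0.0125],[0,13.5,28.2,0,-0.0125],[0,13.5,28.2,0,-0.0125],[0,13.5,28.2,0,-0.0125]])

```text
clock: 1.92
position: [0.4345, -0.0376, 0.2269]
ee_rot: [3.141, 0.023, 0.001]
force: [0.1, -1.0, -0.2]
width: 1.003
gripper_force: 0.0
```

Request:
drive_tool(steps=[[0,0,0,-20,0],[0,0,0,-20,0],[0,0,0,-20,0],[0,0,0,-20,0],[0,0,0,-20,0],[0,0,0,-20,0],[0,0,0,-13,0],[0,10,0,0,0],[0,10,0,0,0],[0,10,0,0,0],[0,5,0,0,0],[0,5,0,0,0],[0,3,0,0,0],[0,3,0,0,0],[0,3,0,0,0],[0,3,0,0,0]])

```text
clock: 3.25
position: [0.4862, -0.0392, 0.0938]
ee_rot: [3.141, 0.025, -0.0]
force: [-0.3, 0.4, 0.0]
width: 0.998
gripper_force: 0.0
```

```bash
python3 - <<'E'
from h import *
c=get_image("side"); cv2.imwrite("pics/s2.png",cv2.resize(c["image"][80:280,220:480],None,fx=3,fy=3)[:,:,::-1])
E
```

```text
(no output)
```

View pics/s2.png

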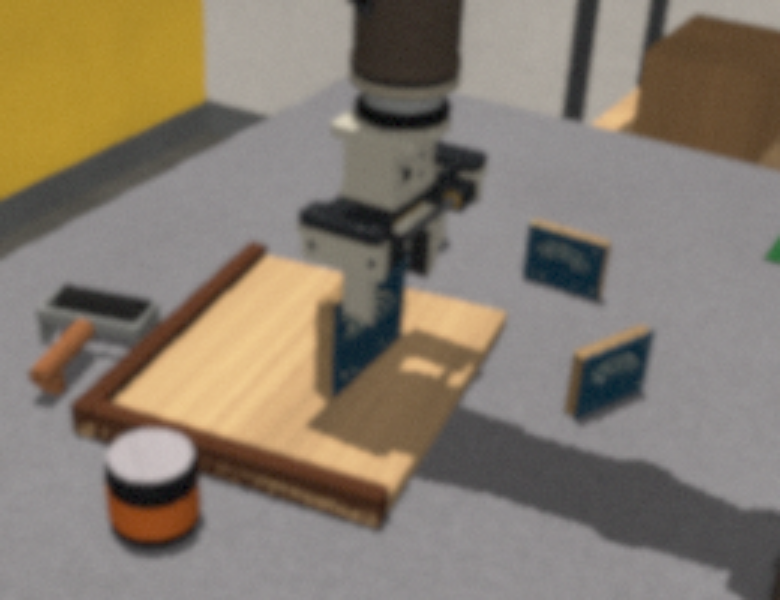

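The side crop shows the fingers just in front of the top of the carved face, at (370,290). Next I'll tip the block.

Request:
drive_tool(steps=[[0,3,0,0,0],[0,3,0,0,0],[0,3,0,0,0],[0,3,0,0,0],[0,3,0,0,0],[0,3,0,0,0],[0,3,0,0,0],[0,3,0,0,0],[0,3,0,0,0],[0,3,0,0,0],[0,3,0,0,0],[0,3,0,0,0],[0,0,0,0,0],[0,0,0,0,0],[0,0,0,0,0]])

```text
clock: 4.55
position: [0.522, -0.0391, 0.0937]
ee_rot: [3.141, 0.025, -0.0]
force: [-0.0, -0.2, 0.0]
width: 1.001
gripper_force: 0.0
```

```bash
python3 - <<'E'
from h import *
c=get_image("side"); cv2.imwrite("pics/s3.png",cv2.resize(c["image"][80:280,220:480],None,fx=3,fy=3)[:,:,::-1])
E
```

```text
(no output)
```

View pics/s3.png

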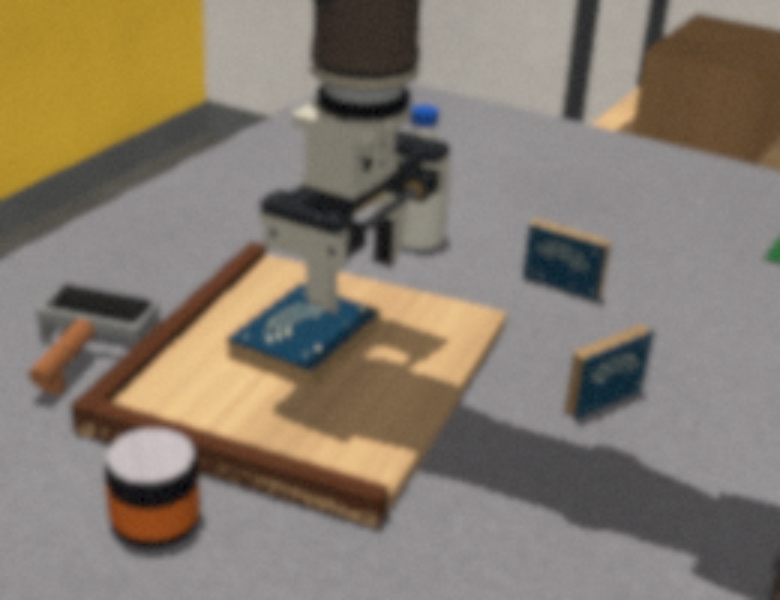

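The block lies on its back, carved face up, blue quad about (230-380, 285-370) in the crop. I'll back off and measure.

Request:
drive_tool(steps=[[0,-15,0,0,0],[0,-15,0,0,0],[0,-15,0,0,0],[0,-10,0,0,0],[0,0,0,0,0]])

```text
clock: 5.02
position: [0.4649, -0.0393, 0.0937]
ee_rot: [3.141, 0.025, -0.003]
force: [-0.3, -1.2, 0.0]
width: 1.0
gripper_force: 0.0
```

```bash
cat >> h.py <<'E'
C=np.array([0.6552,0.1475]); th=0.145  # board inner corner, yaw
ex=np.array([np.cos(th),np.sin(th)]); ey=np.array([-np.sin(th),np.cos(th)])
def block(n,tag):
    c=get_image(n); save(c,tag+".png"); hsv=cv2.cvtColor(c["image"],cv2.COLOR_RGB2HSV)
    m=((hsv[...,0]>92)&(hsv[...,0]<125)&(hsv[...,1]>110)).astype(np.uint8)
    m=cv2.morphologyEx(m,cv2.MORPH_CLOSE,np.ones((5,5)))
    for q in cv2.findContours(m,0,2)[0]:
        W=onplane(c,q[:,0].astype(float),0.040)[:,:2]*1000
        ce,sz,an=cv2.minAreaRect(W.astype(np.float32)); d=np.array(ce)/1000-C
        if min(sz)>50 and max(sz)<150:
            bp=cv2.boxPoints((ce,sz,an)); e=max([bp[1]-bp[0],bp[2]-bp[1]],key=np.linalg.norm)
            if e[1]<0:e=-e
            yaw=np.arctan2(-e[0],e[1])
            print(n,"centre",np.round(ce,1),"size",np.round(sz,1),"yaw",round(yaw,3),"short of home x,y mm",np.round([-d@ex*1000-45,-d@ey*1000-60],1))
E
python3 -c "
from h import *
block('side','s4');block('top','t4')
c=get_image('side'); hsv=cv2.cvtColor(c['image'],cv2.COLOR_RGB2HSV);print(hsv[200,310],hsv[197,330])"
```

```text
side centre [567.9 -29.5] size [ 81.9 109. ] yaw 0.015 short of home x,y mm [ 67.  102.5]
side centre [ 424.4 -281.3] size [ 68.4 117.5] yaw 0.353 short of home x,y mm [245.3 331. ]
top centre [571.4 -36. ] size [ 86.1 114.8] yaw 0.006 short of home x,y mm [ 64.4 109.4]
[ 17 106 106] [103  68  71]
```

Request:
drive_tool(steps=[[0,0,0,0,0.065],[0,0,0,0,0.065],[0,0,0,-15,0],[0,0,0,-15,0],[0,0,0,-15,0],[0,0,0,-12,0],[0,0,0,-10,0],[0,10,0,0,0],[0,10,0,0,0],[0,5,0,0,0],[0,0,0,0,0]])

```text
clock: 6.08
position: [0.4951, -0.0389, 0.0276]
ee_rot: [-3.133, -0.228, -0.005]
force: [0.4, -0.4, -0.2]
width: 1.004
gripper_force: 0.0
```

Request:
drive_tool(steps=[[0,4,0.6,0,0],[0,4,0.6,0,0],[0,4,0.6,0,0],[0,4,0.6,0,0],[0,4,0.6,0,0],[0,4,0.6,0,0],[0,4,0.6,0,0],[0,4,0.6,0,0],[0,4,0.6,0,0],[0,4,0.6,0,0],[0,4,0.6,0,0],[0,4,0.6,0,0],[0,4,0.6,0,0],[0,4,0.6,0,0],[0,4,0.6,0,0],[0,4,0.6,0,0],[0,4,0.6,0,0],[0,4,0.6,0,0],[0,4,0.6,0,0]])

```text
clock: 7.67
position: [0.5685, -0.0276, 0.0267]
ee_rot: [3.133, 0.229, -0.0]
force: [-1.2, 0.1, -0.4]
width: 1.004
gripper_force: 0.4
```

```bash
python3 -c "
from h import *
block('side','s5');block('top','t5')"
```

```text
side centre [624.2   8.1] size [75.4 59.9] yaw -1.462 short of home x,y mm [ 5.8 73.5]
side centre [ 424.1 -281.5] size [ 68.2 118. ] yaw 0.364 short of home x,y mm [245.6 331.1]
```

Request:
drive_tool(steps=[[0,2,0.3,0,0],[0,2,0.3,0,0],[0,2,0.3,0,0],[0,2,0.3,0,0],[0,1,0.15,0,0],[0,1,0.15,0,0]])

```text
clock: 8.27
position: [0.5772, -0.0264, 0.0266]
ee_rot: [3.133, 0.229, -0.003]
force: [-6.8, -1.2, 5.7]
width: 1.003
gripper_force: 3.7
```

Request:
drive_tool(steps=[[0,1,0.15,0,0],[0,0,0,0,0]])

```text
clock: 8.43
position: [0.5772, -0.0264, 0.0264]
ee_rot: [3.133, 0.229, -0.006]
force: [-7.3, -1.2, 5.9]
width: 1.001
gripper_force: 3.7
```

Request:
drive_tool(steps=[[0,1,0.15,0,0],[0,0,0,0,0]])

```text
clock: 8.6
position: [0.5772, -0.0264, 0.0263]
ee_rot: [3.132, 0.229, -0.009]
force: [-10.7, -1.3, 7.9]
width: 0.999
gripper_force: 5.2
```

Request:
drive_tool(steps=[[0,-8,-1,0,0],[0,-8,-1,0,0],[0,0,0,20,0],[0,0,0,20,0],[0,0,0,20,0],[0,0,0,20,0],[0,-20,-10,0,0],[0,-20,-20,0,0],[0,-20,-30,0,0],[0,-10,-30,0,0],[0,0,-30,0,0],[0,0,0,0,0]])

```text
clock: 9.6
position: [0.4928, -0.155, 0.1069]
ee_rot: [3.13, 0.216, 0.0]
force: [0.9, -0.7, 1.0]
width: 0.999
gripper_force: 0.0
```

```bash
python3 -c "
from h import *
block('side','s6');block('top','t6');s=observe();print(np.round(s['joints'],2),s['position'])"
```

```text
side centre [630.5 -17.3] size [ 85.1 114.3] yaw 0.145 short of home x,y mm [ 3.3 99.5]
side centre [ 424.4 -282.3] size [ 67.8 118.5] yaw 0.371 short of home x,y mm [245.5 331.9]
top centre [633.8 -20.3] size [ 87.2 115.1] yaw 0.147 short of home x,y mm [  0.4 102.9]
[ 0.47  0.43 -0.36  1.95  0.21  0.79 -1.44] [ 0.49399034 -0.14926869  0.106912  ]
```

View pics/t6.png

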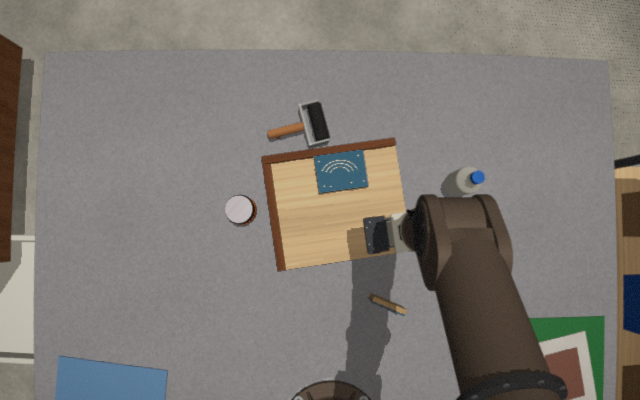

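Top view: the block lies squarely against the far batten at (340,172), about 102 mm short of the left batten. I'll turn the hand 90° to push its right-hand edge.

Request:
drive_tool(steps=[[0.6,0,0,0,-0.112],[0.6,0,0,0,-0.112],[0.6,0,0,0,-0.112],[0.6,0,0,0,-0.112],[0.6,0,0,0,-0.112],[0.6,0,0,0,-0.112],[0.6,0,0,0,-0.112],[0.6,0,0,0,-0.112],[0.6,0,0,0,-0.112],[0.6,0,0,0,-0.112],[0.6,0,0,0,-0.112],[0.6,0,0,0,-0.112],[0.6,0,0,0,-0.112],[0.6,0,0,0,-0.112],[0.6,25,6,0,0],[0.6,25,6,0,0],[0.6,25,6,0,0],[0.6,25,6,0,0],[0.6,25,8,0,0],[0.6,25,8,0,0]])

```text
clock: 11.37
position: [0.6456, -0.1051, 0.1066]
ee_rot: [-2.382, 2.047, 0.0]
force: [0.4, -0.3, 0.6]
width: 0.401
gripper_force: 0.0
```

```bash
python3 -c "
from h import *
s=observe();print(np.round(s['joints'],2),s['position'],s['width']);print(R.from_rotvec(s['ee_rot']).as_matrix().round(3))
p=C-s['position'][:2];print('to battens',p@ex,p@ey)"
```

```text
[-0.11  0.6   0.29  1.65 -0.2   0.92 -2.74] [ 0.64558811 -0.10512345  0.10658447] 0.40081547429666714
[[ 0.15  -0.989  0.   ]
 [-0.989 -0.15   0.001]
 [-0.001 -0.001 -1.   ]]
to battens 0.04601320224844549 0.2485835474243029
```

Joint 7 sits right at its limit, so I'll use the other half-turn, which gives the same finger line.

Request:
drive_tool(steps=[[0.6,0,0,0,0.112],[0.6,0,0,0,0.112],[0.6,0,0,0,0.112],[0.6,0,0,0,0.112],[0.6,0,0,0,0.112],[0.6,0,0,0,0.112],[0.6,0,0,0,0.112],[0.6,0,0,0,0.112],[0.6,0,0,0,0.112],[0.6,0,0,0,0.112],[0.6,0,0,0,0.112],[0.6,0,0,0,0.112],[0.6,0,0,0,0.112],[0.6,0,0,0,0.112]])

```text
clock: 12.53
position: [0.6444, -0.1055, 0.1067]
ee_rot: [-3.131, -0.241, -0.001]
force: [-0.3, -0.8, 0.9]
width: 0.396
gripper_force: 0.0
```

Request:
drive_tool(steps=[[0.6,0,0,0,0.112],[0.6,0,0,0,0.112],[0.6,0,0,0,0.112],[0.6,0,0,0,0.112],[0.6,0,0,0,0.112],[0.6,0,0,0,0.112],[0.6,0,0,0,0.112],[0.6,0,0,0,0.112],[0.6,0,0,0,0.112],[0.6,0,0,0,0.112],[0.6,0,0,0,0.112],[0.6,0,0,0,0.112],[0.6,0,0,0,0.112],[0.6,0,0,0,0.112],[0.6,0,0,0,0]])

```text
clock: 13.78
position: [0.6443, -0.106, 0.1067]
ee_rot: [-2.048, -2.381, -0.002]
force: [0.5, -0.1, 0.2]
width: 0.399
gripper_force: 0.0
```

```bash
python3 -c "
from h import *
s=observe();print(np.round(s['joints'],2),s['position'],s['width']);print(R.from_rotvec(s['ee_rot']).as_matrix().round(3))
p=C-s['position'][:2];print('to battens',p@ex,p@ey)"
```

```text
[ 0.42  0.65 -0.53  1.6   0.37  0.99 -0.08] [ 0.64429315 -0.10601473  0.10666344] 0.3990799012302982
[[-0.149  0.989  0.   ]
 [ 0.989  0.149  0.001]
 [ 0.001  0.001 -1.   ]]
to battens 0.04742335440742653 0.24927836737434272
```

Request:
drive_tool(steps=[[0.6,0,0,-15,0],[0.6,0,0,-15,0],[0.6,0,0,-15,0],[0.6,0,0,-15,0],[0.6,0,0,-10,0],[0.6,0,0,-10,0],[0.6,0,0,0,0]])

```text
clock: 14.37
position: [0.6431, -0.1071, 0.0248]
ee_rot: [-2.057, -2.372, 0.002]
force: [-0.7, 0.2, -0.5]
width: 0.404
gripper_force: 0.0
```

Request:
drive_tool(steps=[[0.6,-0.6,4,0,0],[0.6,-0.6,4,0,0],[0.6,-0.6,4,0,0],[0.6,-0.6,4,0,0],[0.6,-0.6,4,0,0],[0.6,-0.6,4,0,0],[0.6,-0.6,4,0,0],[0.6,-0.6,4,0,0],[0.6,-0.6,4,0,0],[0.6,-0.6,4,0,0],[0.6,-0.6,4,0,0],[0.6,-0.6,4,0,0],[0.6,-0.6,4,0,0],[0.6,-0.6,4,0,0],[0.6,-0.6,4,0,0]])

```text
clock: 15.62
position: [0.6351, -0.0475, 0.0267]
ee_rot: [-2.057, -2.374, 0.0]
force: [0.4, -2.4, 2.3]
width: 0.399
gripper_force: 0.9
```

```bash
python3 -c "
from h import *
block('side','s7');block('top','t7')
s=observe();p=C-s['position'][:2];print('to battens',p@ex,p@ey)"
```

```text
side centre [625.4  26.2] size [ 84.5 116. ] yaw 0.163 short of home x,y mm [ 2.  55.7]
side centre [ 424.3 -281.8] size [ 68.1 117.3] yaw 0.364 short of home x,y mm [245.5 331.5]
top centre [626.3  31. ] size [ 87.5 102.3] yaw 0.151 short of home x,y mm [ 0.5 51.1]
to battens 0.048087728532903315 0.18887253714063768
```

Request:
drive_tool(steps=[[0.6,-0.6,4,0,0],[0.6,-0.6,4,0,0],[0.6,-0.6,4,0,0],[0.6,-0.6,4,0,0],[0.6,-0.6,4,0,0],[0.6,-0.6,4,0,0],[0.6,-0.6,4,0,0],[0.6,-0.6,4,0,0],[0.6,-0.6,4,0,0],[0.6,-0.6,4,0,0],[0.6,-0.6,4,0,0],[0.6,-0.3,2,0,0],[0.6,-0.3,2,0,0]])

```text
clock: 16.8
position: [0.6279, 0.0004, 0.0268]
ee_rot: [2.057, 2.375, -0.0]
force: [-0.9, -0.9, 0.9]
width: 0.4
gripper_force: 0.7
```

Request:
drive_tool(steps=[[0.6,-0.3,2,0,0],[0.6,-0.3,2,0,0],[0.6,-0.15,1,0,0]])

```text
clock: 17.05
position: [0.6272, 0.0053, 0.0268]
ee_rot: [2.057, 2.374, 0.0]
force: [-0.1, -1.2, 0.4]
width: 0.397
gripper_force: 0.7
```

Request:
drive_tool(steps=[[0.6,-0.15,1,0,0],[0.6,-0.15,1,0,0]])

```text
clock: 17.22
position: [0.6269, 0.007, 0.0268]
ee_rot: [2.057, 2.374, -0.0]
force: [-0.2, -1.5, 1.3]
width: 0.402
gripper_force: 0.8
```

```bash
python3 -c "
from h import *
block('side','s8');block('top','t8')
s=observe();p=C-s['position'][:2];print('to battens',p@ex,p@ey,s['force'])"
```

```text
side centre [617.   79.8] size [ 86.1 117.7] yaw 0.163 short of home x,y mm [2.6 1.5]
side centre [ 424.6 -282.1] size [ 68.6 117.6] yaw 0.353 short of home x,y mm [245.3 331.8]
top centre [617.3  88.9] size [86.8 92.7] yaw 0.15 short of home x,y mm [ 1.  -7.5]
to battens 0.04824926106222023 0.13462503098127754 [ 0.43553912 -0.93296282 -0.32574611]
```

A few more millimetres until the force rises.

Request:
drive_tool(steps=[[0.6,-0.15,1,0,0],[0.6,-0.15,1,0,0],[0.6,0,0,0,0]])

```text
clock: 17.57
position: [0.6266, 0.0094, 0.0268]
ee_rot: [-2.057, -2.375, -0.0]
force: [0.5, -2.1, 0.4]
width: 0.402
gripper_force: 0.7
```

Request:
drive_tool(steps=[[0.6,-0.15,1,0,0],[0.6,-0.15,1,0,0],[0.6,0,0,0,0]])

```text
clock: 17.82
position: [0.6263, 0.0115, 0.0267]
ee_rot: [-2.057, -2.375, -0.0]
force: [-0.2, -1.8, 0.2]
width: 0.398
gripper_force: 0.6
```

Request:
drive_tool(steps=[[0.6,-0.15,1,0,0],[0.6,0,0,0,0]])

```text
clock: 17.98
position: [0.6261, 0.0124, 0.0267]
ee_rot: [-2.057, -2.375, -0.0]
force: [-0.0, -1.6, 0.5]
width: 0.399
gripper_force: 0.7
```

Request:
drive_tool(steps=[[0.6,-0.15,1,0,0],[0.6,0,0,0,0]])

```text
clock: 18.15
position: [0.6261, 0.0128, 0.0267]
ee_rot: [2.057, 2.374, -0.0]
force: [0.5, -3.6, 1.1]
width: 0.401
gripper_force: 1.5
```

Request:
drive_tool(steps=[[0.6,-0.15,1,0,0],[0.6,0,0,0,0]])

```text
clock: 18.32
position: [0.6261, 0.0128, 0.0267]
ee_rot: [2.057, 2.373, -0.002]
force: [0.5, -5.5, 1.0]
width: 0.402
gripper_force: 2.8
```

Request:
drive_tool(steps=[[0.6,-0.15,1,0,0],[0.6,0,0,0,0]])

```text
clock: 18.48
position: [0.6261, 0.0129, 0.0268]
ee_rot: [2.057, 2.371, -0.003]
force: [1.0, -7.8, 2.0]
width: 0.396
gripper_force: 3.9
```

Home on the left batten. I'll back off, rise and check.

Request:
drive_tool(steps=[[0.6,0.6,-4,0,0],[0.6,2,-12,0,0],[0.6,0,0,20,0],[0.6,0,0,20,0],[0.6,0,0,20,0],[0.6,0,0,20,0],[0.6,-20,-30,0,0],[0.6,-20,-30,0,0],[0.6,-25,-30,0,0],[0.6,-25,-30,0,0],[0.6,-25,0,0,0],[0.6,0,0,0,0]])

```text
clock: 19.48
position: [0.508, -0.1238, 0.1061]
ee_rot: [-2.061, -2.368, 0.006]
force: [-0.6, 0.4, 0.4]
width: 0.396
gripper_force: 0.0
```

```bash
python3 -c "
from h import *
block('side','s9');block('top','t9')
a=cv2.imread('pics/t9.png')[120:280,220:420]; cv2.imwrite('pics/t9c.png',cv2.resize(a,None,fx=3.7,fy=3.7,interpolation=2))"
```

```text
side centre [614.7  86.7] size [ 85.3 114.3] yaw 0.139 short of home x,y mm [ 3.8 -5.7]
side centre [ 424.2 -282. ] size [ 67.5 119.5] yaw 0.378 short of home x,y mm [245.7 331.6]
top centre [618.2  84.3] size [ 88.4 115.3] yaw 0.145 short of home x,y mm [ 0.7 -2.8]
```

View pics/t9c.png

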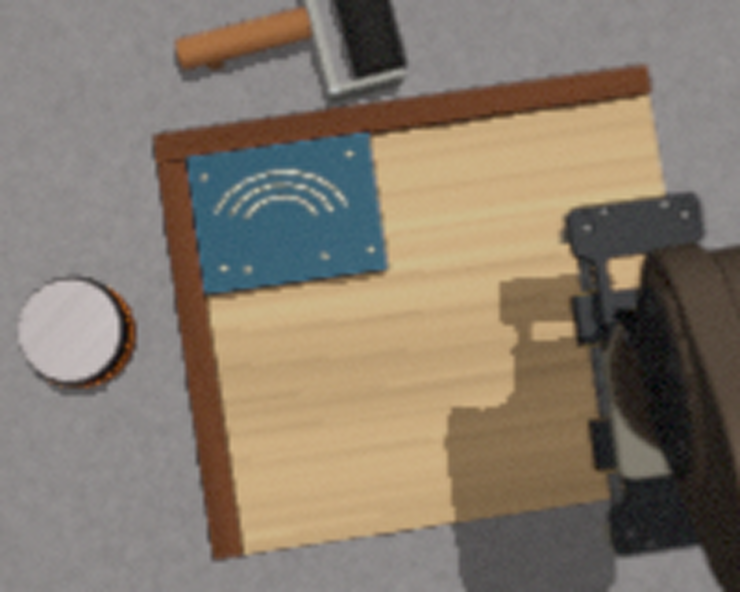

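The crop shows the block tight and square in the corner, blue quad (188,135)-(385,290), with no plywood visible between it and either batten. The arm is clear.

```bash
python3 -c "
from cell import arm
print(arm.sign_off())"
```

```text
the job is handed in; nothing more can be done
None
```

I tipped the block onto its back, carved face up, pushed it snug and square into the corner against both battens, and handed the job in. The ink tin, bottle and roller were left alone, and the simulator returned no verdict.

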